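Pull a dryer cover down on its first diagonal

TASK

The gasketed cover of the gas dryer housing lies on its four slack wing screws. Start the cross order: turn the wing screw at the corner beside the brass hose stub clockwise (about a quarter turn, seen from above) until it stops, and only then do the same with the screw diagonally opposite. Leave the other two wing screws slack as they are, and let go.

Things in the scene. Friction and masses are not known exactly. Their poses are not given: they have to be found in the camera images.
- housing: gas dryer housing, fixed to the bench: white box 190 x 160 mm (x, y), aluminium cover on a black gasket, cover top 56 mm above the bench. Origin: centre of the underside, z up. A brass elbow hose stub, 16 mm thick, leaves its +x side at y = +55 mm and stands up at x = 140 mm to 85 mm above the bench. Four alike black wing screws stand at x = +-70, y = +-55 mm. In the middle a flat sight glass, 30 mm wide, 4.6 mm high
- port_screw_grip (a point): the wing screw beside the hose stub (x = +70, y = +55 mm on the housing), to be tightened first: a point on the screw's axis at the height to grip, 26 mm above the cover; x lies along the wings and turns with them, z up. Wings 52 mm long, 10 mm thick, from 14 to 38 mm above the cover, on a stem 8 mm thick with a 22 mm washer 3 mm thick
- port_screw (a joint): the wing screw beside the hose stub: its turning angle in rad: 0 = as slack as it can be, grows clockwise seen from above, 1.3 = tight (a hard stop; it cannot go past). At the start it reads 0 to 0.3. It turns stiffly (about 0.06 N m) and stays where it is left
- cross_screw_grip (a point): the wing screw diagonally opposite (x = -70, y = -55 mm on the housing), to be tightened second: a point on the screw's axis at the height to grip, 26 mm above the cover; x lies along the wings and turns with them, z up. Wings 52 mm long, 10 mm thick, from 14 to 38 mm above the cover, on a stem 8 mm thick with a 22 mm washer 3 mm thick
- cross_screw (a joint): the wing screw across the diagonal from it, its turning angle in rad: 0 = as slack as it can be, grows clockwise seen from above, 1.3 = tight (a hard stop; it cannot go past). At the start it reads 0 to 0.3. It turns stiffly (about 0.06 N m) and stays where it is left
- side_screw_a (a joint): the wing screw at x = +70, y = -55 mm on the housing, to be left slack: same angle; starts at 0 to 0.2
- side_screw_b (a joint): the wing screw at x = -70, y = +55 mm on the housing, to be left slack: same angle; starts at 0 to 0.2

How it is judged (in metres and radians):
On the way, in this order (a step that is already met when the one before it is completed fails the run):
1. the screw beside the hose stub is tight (at least 1.1 rad) while the opposite one is still slack (below 0.5 rad) (value of joint port_screw above 1.1 rad and value of joint cross_screw below 0.5 rad), for 0.2 s.
2. the screw diagonally opposite is tight too (at least 1.1 rad) (value of joint each of cross_screw, port_screw above 1.1 rad), for 0.2 s.
At the end, for the whole second after the job is handed in: The screw beside the hose stub and the one diagonally opposite are both tight (1.1 rad or more, the stop being at 1.3) and at rest; the other two wing screws are still slack (below 0.45 rad) (all of step 2 and value of joint each of side_screw_a, side_screw_b below 0.45 rad and velocity of joint port_screw between -0.05 and 0.05 rad/s and velocity of joint cross_screw between -0.05 and 0.05 rad/s); the robot touches nothing.
It fails at once if one of the other two wing screws is turned past 0.45 rad (value of joint any of side_screw_a, side_screw_b above 0.45 rad).
It also fails if it takes over 45 s, if anything falls off the work surface, if the arm or the gripper's body presses on something with over 40 N, if the wrist force passes 120 N, or if a joint passes its speed limit or range.

ROBOT

A 6-joint arm with a two-finger parallel gripper is mounted at the origin on the work surface. World frame = base frame: x ahead of the robot, y to its left, z up, the work surface at z = 0. Lengths are in m, angles in degrees, forces in N, time in s.
With the tool pointing down it reaches from about 0.35 to 0.95 m from the base axis. Payload 17.4 kg.
Tool frame: the origin (TCP) lies at the very end of the fingers, on their centre line; the grasp point (between the pads) lies 19 mm behind it; z points along the fingers, y is the direction in which the jaws open and shut (so a half turn about z gives the same grasp; the last joint's range is limited). The gripper opens to 93 mm and grips with 3 to 60 N. Pads are 15 mm wide; open, the fingers measure 128 mm over their backs; the gripper's body (75 mm by 188 mm) begins 65 mm behind the grasp point.
Start: joints at [69.912, 6.646, 82.598, -0, 90.757, -2.166], TCP at [0.208, 0.642, 0.219] pointing down, gripper open.
Joint ranges: [-162.19, 162.19], [-47.58, 125.68], [4.15, 143.07], [-65.23, 245.23], [0.69, 171.88], [-170.13, 170.13]. Speed limits (degrees/s): [108.29, 108.29, 127.2, 180, 180, 180].

INTERFACE

Orientations are given as [roll, pitch, yaw] about the fixed x, y, z axes, in that order (R = Rz(yaw) Ry(pitch) Rx(roll)).
In Python, from rig import ctrl, imaging, sign_off gives the robot as it stands. The module is installed in compiled form; this text tells all that it offers.
- The arm moves only by the tool jog_arm, never from a script. Its arguments are lists of equal length, an entry for each row: "linear": the shift along the tool's x, y, z in cm, a list of three; "turn": the turn about the tool's z in rad; "hand": the opening in per cent of the stroke, from 0 (shut) to 100 (fully open). In form: {"linear": [[dx, dy, dz], ...], "turn": [turn, ...], "hand": [hand, ...]}. A call has 1 to 20 rows; each row shifts and turns the commanded pose from where the row before left it, along the tool's axes as they then stand; what a row does not reach is not made up. A row lasts 1/8 s, in which the tool goes at most 62.5 mm and 10.7 degrees, less where a joint would pass 70% of its speed; a pose out of reach is approached as far as the arm can. A call is refused whole if a number of a shift passes 6.25 or a number of a turn 0.188, either way. A call with a gripper value outside its range is refused whole. The fingers move at their own pace and stop on an object; "newtons" is the grip in N (left out, the last holds). Time passes only in rows, so rows that do not move let the fingers close. It gives the time, the measured TCP pose, the force and the opening at its end, in the units of the state.
- ctrl.get_obs(): the state, without advancing time (a new reading comes with each control period).
- imaging.read_camera(name): name is "scene" or "side" or "wrist"; returns a dict with "pixels" (480x640x3 uint8, blue, green, red), "fx", "fy", "cx", "cy" (pixels), "origin" and "orientation" of the camera in the world. Camera axes: x right, y up, looking along -z (the intrinsics and any distortion apply to the point x, -y, -z); pixel columns grow to the right and rows downward; lengths in m; the calibration is good to about 2 mm. A picture is of the moment at which its call begins. There is no depth.
- sign_off(): hands the job in, once; it reports no verdict.
The state is a dict: "time": time; "q": joint angles; "qd": joint speeds; "joint_torque": joint torques, N m; "tool_pos": TCP position; "orientation": TCP orientation; "force": force on the tool from outside, world axes, zero at the start; "ft_torque": the same for the moment, N m; "grip_width": opening from 0.0 (shut) to 1.0 (fully open).
Only numpy, scipy, OpenCV 4.12 (cv2) and the standard library are available. Lean on these libraries where they do the work, as an engineer would, in place of code of your own. Each camera call takes 0.05 s, during which the arm holds its last target.

## Working session

There is one attempt and no reset: what is moved stays moved. The work goes in short steps, Python scripts to look and compute and a tool call to move; the robot and the scene stay as the last step left them, time stands still between calls to the robot, and variables do not carry over. Pictures are saved under pics/ and viewed, and the job is handed in when it is done.

Besides the shell and the picture viewer there is one more tool, called after "Emit:" by a JSON object that holds its "fn" and its "kwargs". jog_arm: Moves the arm, as the interface text tells. Its arguments: {"type":"object","properties":{"linear":{"type":"array"},"turn":{"type":"array"},"hand":{"type":"array"},"newtons":{"type":"number"}},"required":["linear","turn","hand"]}

```bash
mkdir -p pics; cat > h.py <<'E'
import numpy as np, cv2
from scipy.spatial.transform import Rotation as R
from rig import ctrl, imaging, sign_off
E
python3 - <<'E'
from h import *
o=ctrl.get_obs();print(o)
import pickle
for n in ["scene","side","wrist"]:
    c=imaging.read_camera(n); cv2.imwrite(f"pics/a_{n}.png",c["pixels"]); pickle.dump(c,open(f"a_{n}.pkl","wb"))
    print(n,{k:v for k,v in c.items() if k!="pixels"})
E
```

```text
{'time': 0.0, 'q': array([ 6.99114117e+01,  6.67439574e+00,  8.26377229e+01, -1.41087403e-03,
        9.07581960e+01, -2.16522578e+00]), 'qd': array([-0.0617678 ,  0.00058795, -0.05951175, -0.03919453, -0.06773136,
       -0.07164926]), 'joint_torque': array([ 8.13821298e-04, -7.21218038e+01, -6.22650647e+01,  7.80719169e-02,
        2.32609949e-02, -1.18956914e-04]), 'tool_pos': array([0.20765885, 0.64202493, 0.21788058]), 'orientation': array([-1.79929682e+02, -1.24681417e-03,  1.62076619e+02]), 'force': array([-0.53840405, -0.76223378, -0.36408941]), 'ft_torque': array([-0.00765352,  0.02255755, -0.04898968]), 'grip_width': 0.9991566395167182}
scene {'fx': 624.1990587162521, 'fy': 624.1990587162521, 'cx': 318.535304368283, 'cy': 238.8506276003225, 'origin': array([1.30103447, 0.14069216, 0.63416559]), 'orientation': array([52.72606701,  0.62362532, 96.78042175])}
side {'fx': 546.4981871244476, 'fy': 546.4981871244476, 'cx': 314.3461249285594, 'cy': 249.0400678962696, 'origin': array([0.48850349, 0.46163099, 0.61796171]), 'orientation': array([ 3.79542857e+01,  1.68973910e-01, -1.69250024e+02])}
wrist {'fx': 369.5740658535703, 'fy': 369.5740658535703, 'cx': 317.9495502351831, 'cy': 236.61498552146838, 'origin': array([0.13294985, 0.66536096, 0.38495911]), 'orientation': array([-1.63118236e+01,  1.54056882e-02,  7.21553787e+01])}
```

View pics/a_scene.png

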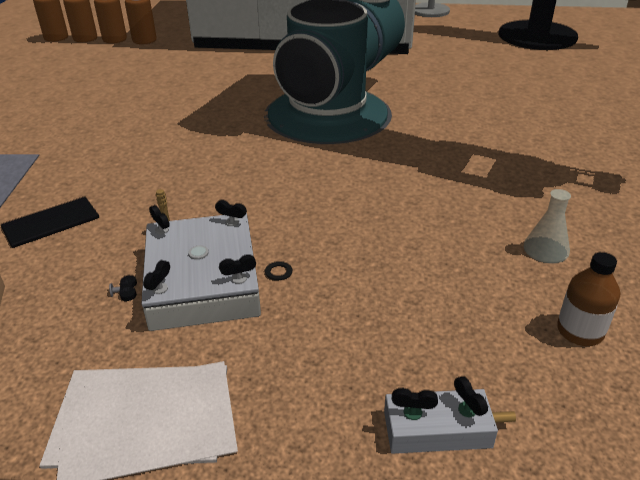

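View pics/a_side.png

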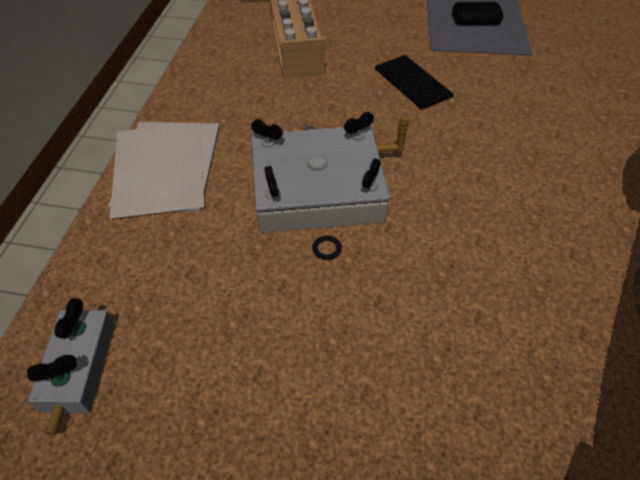

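View pics/a_wrist.png

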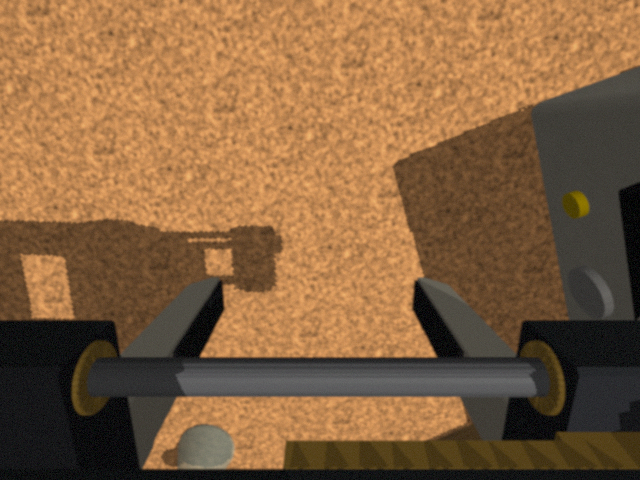

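The housing is at side-view (320,165). The brass stub is at side (402,140) and scene (162,205), so the port screw is at side (360,122) / scene (158,215), and the cross screw is at side (270,182) / scene (238,267). Zooming in next.

```bash
python3 - <<'E'
import cv2
a=cv2.imread("pics/a_scene.png")[180:340,100:290]; cv2.imwrite("pics/z_scene.png",cv2.resize(a,None,fx=4,fy=3.7,interpolation=cv2.INTER_CUBIC) if 0 else cv2.resize(a,(712,600),interpolation=cv2.INTER_CUBIC))
a=cv2.imread("pics/a_side.png")[100:240,240:420]; cv2.imwrite("pics/z_side.png",cv2.resize(a,(720,560),interpolation=cv2.INTER_CUBIC))
E
```

```text
(no output)
```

View pics/z_scene.png

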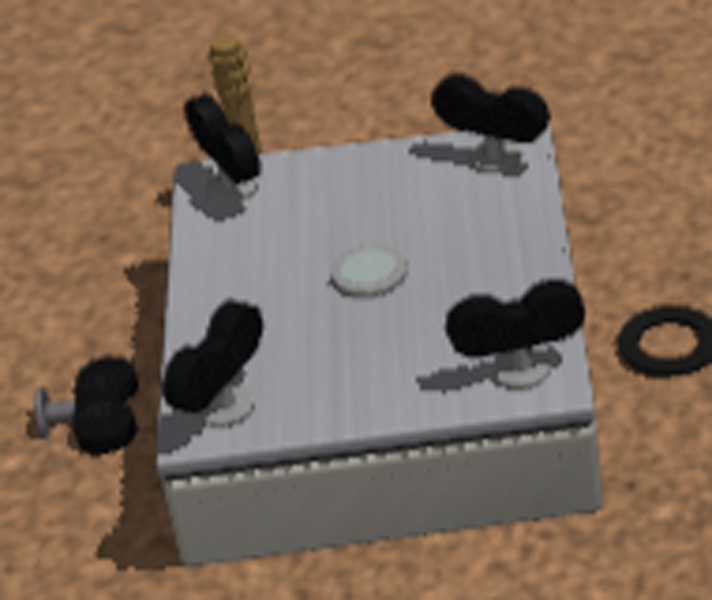

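View pics/z_side.png

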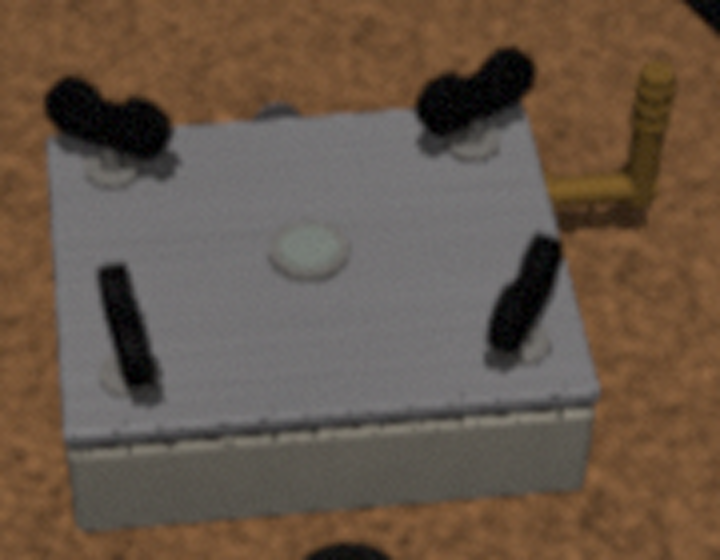

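```bash
cat >> h.py <<'E'
def cast(c,u,v,z):
    d=np.array([(u-c["cx"])/c["fx"],-(v-c["cy"])/c["fy"],-1.])
    d=R.from_euler("xyz",c["orientation"],degrees=True).apply(d); o=c["origin"]
    return (o+d*(z-o[2])/d[2])[:2]
def black(c,box,z=0.082,thr=35):
    x0,y0,x1,y1=box
    g=c["pixels"][y0:y1,x0:x1].max(2); m=(g<thr).astype(np.uint8)
    n,l,s,ce=cv2.connectedComponentsWithStats(m)
    out=[]
    for i in range(1,n):
        if s[i,4]<40: continue
        vv,uu=np.nonzero(l==i)
        P=np.array([cast(c,u+x0,v+y0,z) for u,v in zip(uu,vv)])
        mid=cv2.minAreaRect(np.c_[uu,vv].astype(np.float32))[0]
        P2=P-P.mean(0); w,V=np.linalg.eigh(P2.T@P2); a=np.degrees(np.arctan2(V[1,1],V[0,1]))%180
        e=P2@V[:,1]
        out.append((np.round([mid[0]+x0,mid[1]+y0]),s[i,4],np.round(P.mean(0),4),round(a,1),round(np.ptp(e),4)))
    return out
E
python3 - <<'E'
from h import *
import pickle
S=pickle.load(open("a_scene.pkl","rb"));D=pickle.load(open("a_side.pkl","rb"))
for n,c,off,k,pts,gl,box in [("scene",S,(100,180),3.75,[(178,165),(547,130),(595,412),(160,465)],(368,270),(140,190,265,310)),
  ("side",D,(240,100),4,[(50,142),(522,110),(598,392),(68,440)],(311,250),(245,105,392,205))]:
    P=np.array([cast(c,off[0]+u/k,off[1]+v/k,0.056) for u,v in pts]);print(n,P.round(4).tolist(),"mean",P.mean(0).round(4),"sides",[np.linalg.norm(P[i]-P[(i+1)%4]).round(4) for i in range(4)])
    print([np.degrees(np.arctan2(*(P[(i+1)%4]-P[i])[::-1])).round(1) for i in range(4)])
    print("glass",cast(c,off[0]+gl[0]/k,off[1]+gl[1]/k,0.058))
    for b in black(c,box): print(b)
E
```

```text
scene [[0.5369, -0.2299], [0.4955, -0.0796], [0.6717, -0.0239], [0.7164, -0.1745]] mean [ 0.6051 -0.127 ] sides [np.float64(0.1559), np.float64(0.1848), np.float64(0.1571), np.float64(0.1878)]
[np.float64(105.4), np.float64(17.6), np.float64(-73.5), np.float64(-162.8)]
glass [ 0.60068223 -0.12934502]
(array([230., 209.]), np.int32(352), array([ 0.519 , -0.0971]), np.float64(63.4), np.float64(0.0576))
(array([159., 217.]), np.int32(236), array([ 0.5515, -0.2018]), np.float64(37.8), np.float64(0.0648))
(array([237., 265.]), np.int32(484), array([ 0.6527, -0.0562]), np.float64(119.4), np.float64(0.0506))
(array([157., 275.]), np.int32(418), array([ 0.6853, -0.161 ]), np.float64(173.5), np.float64(0.0592))
side [[0.7084, -0.1712], [0.5302, -0.2238], [0.485, -0.0776], [0.6625, -0.0213]] mean [ 0.5965 -0.1235] sides [np.float64(0.1858), np.float64(0.1531), np.float64(0.1862), np.float64(0.1568)]
[np.float64(-163.5), np.float64(107.2), np.float64(17.6), np.float64(-73.0)]
glass [ 0.59698452 -0.12795819]
(array([359., 123.]), np.int32(347), array([ 0.5474, -0.1989]), np.float64(53.6), np.float64(0.0569))
(array([266., 129.]), np.int32(373), array([ 0.6809, -0.1582]), np.float64(154.9), np.float64(0.0552))
(array([371., 173.]), np.int32(252), array([ 0.5154, -0.0942]), np.float64(79.4), np.float64(0.0581))
(array([271., 181.]), np.int32(213), array([ 0.6482, -0.0532]), np.float64(114.7), np.float64(0.0581))
```

```bash
python3 - <<'E'
from h import *
import pickle
S=pickle.load(open("a_scene.pkl","rb"));D=pickle.load(open("a_side.pkl","rb"))
L={"port":[((206,122),(238,155)),((450,104),(503,78))],"cross":[((480,325),(553,308)),((115,285),(136,362))],
"sideA":[((192,375),(238,330)),((77,105),(137,128))],"sideB":[((465,103),(520,113)),((538,258),(512,320))]}
for n,(a,b) in L.items():
  for c,off,k,ps in [(S,(100,180),3.75,a),(D,(240,100),4,b)]:
    p,q=[cast(c,off[0]+u/k,off[1]+v/k,.082) for u,v in ps]; d=q-p
    print(n,((p+q)/2).round(4),np.degrees(np.arctan2(d[1],d[0])).round(1)%180,np.linalg.norm(d).round(4))
E
```

```text
port [ 0.5513 -0.2015] 43.9 0.0298
port [ 0.5465 -0.2   ] 46.80000000000001 0.0258
cross [ 0.6511 -0.0556] 116.8 0.0278
cross [ 0.6486 -0.0552] 114.4 0.0384
sideA [ 0.6827 -0.1606] 161.9 0.0276
sideA [ 0.6809 -0.1599] 161.0 0.0268
sideB [ 0.5184 -0.0958] 78.8 0.025
sideB [ 0.5153 -0.0972] 81.0 0.0327
```

Emit:
{"fn": "jog_arm", "kwargs": {"linear": [[-3.2,-3.85,0],[-3.25,-3.85,0],[-3.25,-3.85,0],[-3.25,-3.85,0],[-3.25,-3.85,0],[-3.25,-3.85,0],[-3.25,-3.85,0],[-3.25,-3.85,0],[-3.25,-3.85,0],[-3.25,-3.85,0],[-3.25,-3.85,0],[-3.25,-3.85,0],[-3.25,-3.9,0],[-3.25,-3.9,0],[-3.25,-3.9,0],[-3.25,-3.9,0],[-3.25,-3.9,0],[-3.2,-3.9,0],[0,0,0],[0,0,0]], "turn": [0,0,0,0,0,0,0,0,0,0,0,0,0,0,0,0,0,0,0,0], "hand": [100,100,100,100,100,100,100,100,100,100,35,35,35,35,35,35,35,35,35,35]}}

```text
time: 2.65
tool_pos: [0.549, -0.1995, 0.2183]
orientation: [180.0, -0.0, 162.1]
force: [-0.4, -0.8, 0.5]
grip_width: 0.353
```

Emit:
{"fn": "jog_arm", "kwargs": {"linear": [[0,0,0],[0,0,0],[0,0,0],[0,0,0],[0,0,0],[0,0,0],[0,0,0],[0,0,0],[0,0,0],[0,0,0],[0,0,0],[0,0,0],[0,0,0]], "turn": [0.185,0.185,0.185,0.185,0.185,0.185,0.185,0.185,0.185,0.185,0.185,0,0], "hand": [35,35,35,35,35,35,35,35,35,35,35,35,35]}}

```text
time: 4.28
tool_pos: [0.5491, -0.199, 0.2189]
orientation: [180.0, -0.0, 45.8]
force: [0.4, -0.4, 0.6]
grip_width: 0.352
```

```bash
python3 - <<'E'
from h import *
import pickle
o=ctrl.get_obs();print(o)
for n in ["scene","wrist"]:
    c=imaging.read_camera(n); cv2.imwrite(f"pics/b_{n}.png",c["pixels"]); pickle.dump(c,open(f"b_{n}.pkl","wb"))
    print(c["origin"],c["orientation"])
E
```

```text
{'time': 4.275, 'q': array([-2.24264481e+01, -4.70863254e+00,  9.40724519e+01,  2.02340741e-03,
        9.06160911e+01,  2.17957476e+01]), 'qd': array([-0.23383209,  0.28165839, -0.21433289, -0.03947073, -0.09258631,
        0.74120228]), 'joint_torque': array([ 1.45877777e-01, -5.54796410e+01, -6.22380137e+01,  8.40137294e-02,
       -1.19213024e-02,  1.61485425e-01]), 'tool_pos': array([ 0.5491349 , -0.19903577,  0.21888389]), 'orientation': array([ 1.79982098e+02, -9.33790064e-03,  4.57778278e+01]), 'force': array([ 0.39638537, -0.43568424,  0.61738417]), 'ft_torque': array([-0.14135746,  0.1784131 , -0.02021936]), 'grip_width': 0.35235492422930165}
[1.30103447 0.14069216 0.63416559] [52.72606701  0.62362532 96.78042175]
[ 0.60346942 -0.1441275   0.38579108] [-1.62837183e+01  1.60158852e-02 -4.41998121e+01]
```

View pics/b_wrist.png

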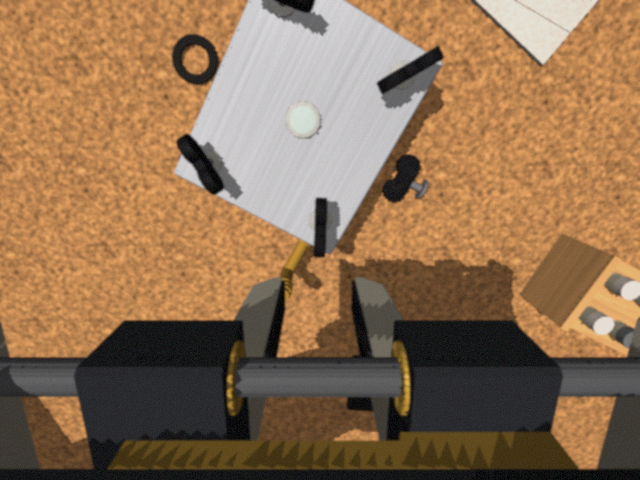

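The wrist view shows the port screw's wing at (321,227), almost vertical in the image and centred between the fingers. The stub is at (290,270).

```bash
python3 - <<'E'
from h import *
import pickle
W=pickle.load(open("b_wrist.pkl","rb"))
print(W["pixels"][227,321],W["pixels"][215,312:330].max(1))
for z in (.082,.094):
  for b in black(W,(300,190,340,260),z): print(b)
# ridge: top edge of wing at z .094 by thin ends
print(cast(W,321,227,.082))
for b in black(W,(170,130,230,200)): print(b)
E
```

```text
[30 29 27] [193 181 152  98  51  21  25  20  25  34  23  26  26  34  52  77  94  97]
(array([320., 228.]), np.int32(481), array([ 0.5485, -0.2034]), np.float64(43.5), np.float64(0.0487))
(array([320., 228.]), np.int32(481), array([ 0.5507, -0.2011]), np.float64(43.5), np.float64(0.0468))
[ 0.5493355  -0.20339193]
(array([200., 164.]), np.int32(832), array([ 0.5164, -0.0982]), np.float64(76.4), np.float64(0.0492))
```

Emit:
{"fn": "jog_arm", "kwargs": {"linear": [[-0.18,0.17,0],[0,0,3.1],[0,0,3.1],[0,0,3.1],[0,0,3.1],[0,0,2.0],[0,0,1.1],[0,0,0],[0,0,0]], "turn": [0.02,0,0,0,0,0,0,0,0], "hand": [35,35,35,35,35,35,35,35,35], "newtons": 30}}

```text
time: 5.5
tool_pos: [0.5497, -0.2024, 0.0648]
orientation: [179.9, -0.0, 44.3]
force: [0.4, -0.1, -0.2]
grip_width: 0.351
```

Emit:
{"fn": "jog_arm", "kwargs": {"linear": [[0,0,0],[0,0,0],[0,0,0],[0,0,0],[0,0,0],[0,0,0],[0,0,0]], "turn": [0,0,0,0,0,0,0], "hand": [5,5,5,5,5,5,5], "newtons": 30}}

```text
time: 6.38
tool_pos: [0.549, -0.2019, 0.064]
orientation: [-180.0, -0.0, 44.3]
force: [-4.5, 2.7, 6.4]
grip_width: 0.104
```

```bash
python3 - <<'E'
from h import *
o=ctrl.get_obs();print(o['tool_pos'],o['orientation'],o['force'],o['ft_torque'],o['grip_width'])
E
```

```text
[ 0.54902319 -0.20194136  0.06395262] [-1.79968685e+02 -3.33752174e-03  4.43392838e+01] [-4.46093814  2.74283463  6.37047861] [ 0.54553941  0.88406857 -0.01451996] 0.10387114292611377
```

Emit:
{"fn": "jog_arm", "kwargs": {"linear": [[0,0,0],[0,0,0],[0,0,0],[0,0,0],[0,0,0],[0,0,0]], "turn": [0.1,0.1,0.1,0.1,0.1,0], "hand": [5,5,5,5,5,5]}}

```text
time: 7.12
tool_pos: [0.5491, -0.2021, 0.064]
orientation: [-180.0, 0.0, 15.7]
force: [-5.0, 3.1, 6.3]
grip_width: 0.104
```

```bash
cat > s.py <<'E'
from h import *
o=ctrl.get_obs();print(o['time'],o['tool_pos'].round(4),o['orientation'].round(2),o['force'].round(1),o['ft_torque'].round(3),o['grip_width'].round(3))
E
python3 s.py
```

```text
Traceback (most recent call last):
  File "s.py", line 2, in <module>
    o=ctrl.get_obs();print(o['time'],o['tool_pos'].round(4),o['orientation'].round(2),o['force'].round(1),o['ft_torque'].round(3),o['grip_width'].round(3))
                                                                                                                                  ^^^^^^^^^^^^^^^^^^^^^
AttributeError: 'float' object has no attribute 'round'
```

Emit:
{"fn": "jog_arm", "kwargs": {"linear": [[0,0,0],[0,0,0],[0,0,0],[0,0,0],[0,0,0],[0,0,0]], "turn": [0.1,0.1,0.1,0.1,0.1,0], "hand": [5,5,5,5,5,5]}}

```text
time: 7.88
tool_pos: [0.5491, -0.2023, 0.0639]
orientation: [180.0, 0.0, -12.9]
force: [-4.5, 0.3, 4.6]
grip_width: 0.107
```

```bash
sed -i "s/o\['grip_width'\].round(3)/o['grip_width']/" s.py; python3 s.py
```

```text
7.875 [ 0.5491 -0.2023  0.0639] [179.99   0.   -12.91] [-4.5  0.3  4.6] [ 0.151  0.854 -0.036] 0.1073524632775032
```

Emit:
{"fn": "jog_arm", "kwargs": {"linear": [[0,0,0],[0,0,0],[0,0,0]], "turn": [0.06,0.06,0], "hand": [5,5,5]}}

```text
time: 8.25
tool_pos: [0.5491, -0.2023, 0.064]
orientation: [180.0, -0.0, -19.8]
force: [-3.8, 0.2, 5.1]
grip_width: 0.106
```

```bash
python3 s.py
```

```text
8.25 [ 0.5491 -0.2023  0.064 ] [179.98  -0.   -19.75] [-3.8  0.2  5.1] [ 0.179  0.89  -0.078] 0.10569767529395797
```

Emit:
{"fn": "jog_arm", "kwargs": {"linear": [[0,0,0],[0,0,0],[0,0,0]], "turn": [0.06,0.06,0], "hand": [5,5,5]}}

```text
time: 8.62
tool_pos: [0.5491, -0.2023, 0.064]
orientation: [180.0, -0.0, -26.6]
force: [-4.7, 0.7, 5.4]
grip_width: 0.105
```

```bash
python3 s.py
```

```text
8.625 [ 0.5491 -0.2023  0.064 ] [179.98  -0.   -26.63] [-4.7  0.7  5.4] [ 0.117  0.911 -0.07 ] 0.10453628525063417
```

Emit:
{"fn": "jog_arm", "kwargs": {"linear": [[0,0,0],[0,0,0],[0,0,0]], "turn": [0.06,0.06,0], "hand": [5,5,5]}}

```text
time: 9.0
tool_pos: [0.5492, -0.2024, 0.064]
orientation: [180.0, -0.0, -33.4]
force: [-2.0, -1.0, 5.3]
grip_width: 0.112
```

```bash
python3 s.py
```

```text
9.0 [ 0.5492 -0.2024  0.064 ] [ 1.7998e+02 -3.0000e-02 -3.3450e+01] [-2.  -1.   5.3] [-0.169  0.717  0.513] 0.11195435878636154
```

Torque about z jumped from about −0.07 to 0.51 N m, so the stop is reached. Releasing and lifting.

Emit:
{"fn": "jog_arm", "kwargs": {"linear": [[0,0,0],[0,0,0],[0,0,0],[0,0,0],[0,0,-1.5],[0,0,-3.5],[0,0,-3.5],[0,0,-3.5],[0,0,-3.5],[0,0,0]], "turn": [-0.05,0,0,0,0,0,0,0,0,0], "hand": [35,35,35,35,35,35,35,35,35,35]}}

```text
time: 10.25
tool_pos: [0.55, -0.2025, 0.2228]
orientation: [-180.0, -0.3, -30.7]
force: [0.4, 0.3, -0.5]
grip_width: 0.349
```

```bash
python3 - <<'E'
import s
from h import *
import pickle
for n in ["wrist","scene"]:
    c=imaging.read_camera(n); cv2.imwrite(f"pics/c_{n}.png",c["pixels"]); pickle.dump(c,open(f"c_{n}.pkl","wb"))
E
```

```text
10.25 [ 0.55   -0.2025  0.2228] [-179.96   -0.3   -30.72] [ 0.4  0.3 -0.5] [ 0.002  0.125 -0.021] 0.34928348297891576
```

View pics/c_wrist.png

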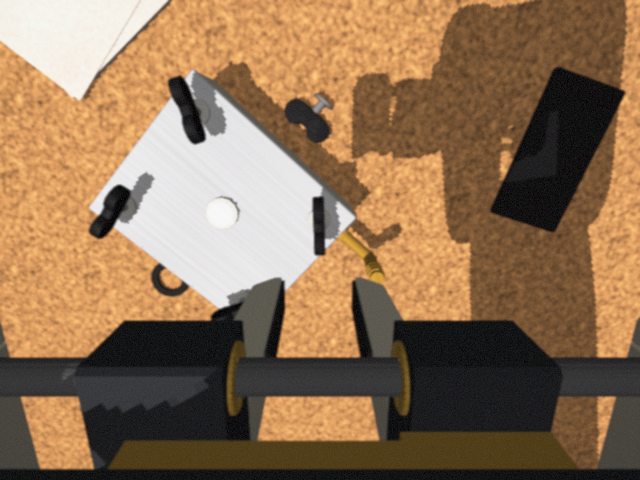

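```bash
python3 - <<'E'
from h import *
import pickle
W=pickle.load(open("c_wrist.pkl","rb"))
print("port");[print(b) for b in black(W,(300,185,336,265),.082)]
print("cross");[print(b) for b in black(W,(80,175,140,245),.082)]
p=np.array([0.55,-.2025]);y=np.radians(-30.72);d=np.array([.6505,-.056])-p
print(d@[np.cos(y),np.sin(y)],d@[np.sin(y),-np.cos(y)])
E
```

```text
port
(array([318., 204.]), np.int32(95), array([ 0.5648, -0.2125]), np.float64(157.5), np.float64(0.0114))
(array([318., 220.]), np.int32(45), array([ 0.552 , -0.2059]), np.float64(13.7), np.float64(0.0092))
(array([320., 238.]), np.int32(76), array([ 0.539 , -0.1985]), np.float64(153.8), np.float64(0.0154))
cross
(array([111., 212.]), np.int32(581), array([ 0.6493, -0.0599]), np.float64(115.4), np.float64(0.0511))
0.011558733446459322 -0.17728196659873133
```

Emit:
{"fn": "jog_arm", "kwargs": {"linear": [[0.3,-4.4,0],[0.3,-4.4,0],[0.3,-4.5,0],[0.3,-4.4,0],[0,0,0],[0,0,0],[0,0,0],[0,0,0],[0,0,0],[0,0,0],[0,0,0],[0,0,0],[0,0,0],[0,0,0],[0,0,0],[0,0,0],[0,0,0],[0,0,0],[0,0,0],[0,0,0]], "turn": [0,0,0,0,-0.182,-0.182,-0.182,-0.182,-0.182,-0.182,-0.182,-0.182,-0.182,-0.182,-0.182,-0.182,-0.182,-0.182,0,0], "hand": [35,35,35,35,35,35,35,35,35,35,35,35,35,35,35,35,35,35,35,35]}}

```text
time: 12.85
tool_pos: [0.6497, -0.0561, 0.2181]
orientation: [-180.0, -0.0, 115.0]
force: [0.3, 0.3, -0.8]
grip_width: 0.351
```

```bash
python3 - <<'E'
import s
from h import *
import pickle
c=imaging.read_camera("wrist"); cv2.imwrite("pics/d_wrist.png",c["pixels"])
[print(b) for b in black(c,(290,180,350,265),.082,40)]
E
```

```text
12.85 [ 0.6497 -0.0561  0.2181] [-1.7996e+02 -3.0000e-02  1.1502e+02] [ 0.3  0.3 -0.8] [-0.076  0.099 -0.039] 0.3508769008018804
(array([318., 225.]), np.int32(541), array([ 0.6499, -0.0568]), np.float64(115.2), np.float64(0.049))
```

View pics/d_wrist.png

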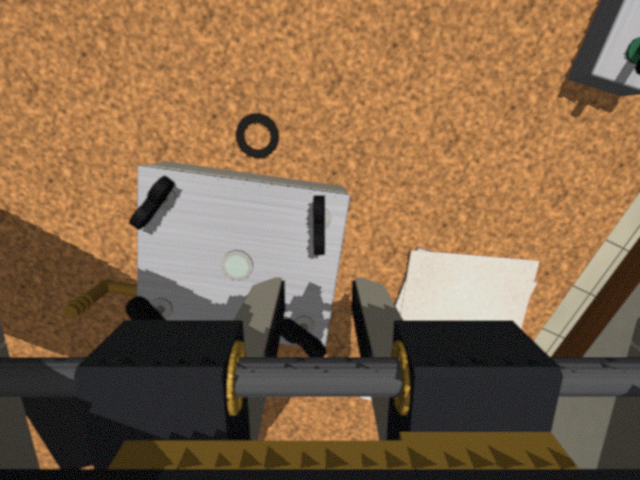

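The wrist view shows the cross screw's wing at (319,225), aligned with the jaws, and the stub diagonally opposite at (90,295). Descending.

Emit:
{"fn": "jog_arm", "kwargs": {"linear": [[0,0,3.1],[0,0,3.1],[0,0,3.1],[0,0,3.1],[0,0,2.0],[0,0,1.0],[0,0,0],[0,0,0],[0,0,0],[0,0,0],[0,0,0],[0,0,0],[0,0,0],[0,0,0]], "turn": [0,0,0,0,0,0,0,0,0,0,0,0,0,0], "hand": [35,35,35,35,35,35,35,35,5,5,5,5,5,5], "newtons": 30}}

```text
time: 14.65
tool_pos: [0.6502, -0.0561, 0.065]
orientation: [180.0, 0.0, 115.3]
force: [4.1, 2.1, 2.3]
grip_width: 0.105
```

```bash
python3 s.py
```

```text
14.65 [ 0.6502 -0.0561  0.065 ] [1.7995e+02 2.0000e-02 1.1527e+02] [4.1 2.1 2.3] [ 0.367 -0.766 -0.015] 0.10547796897858985
```

Emit:
{"fn": "jog_arm", "kwargs": {"linear": [[0,0,0],[0,0,0],[0,0,0],[0,0,0],[0,0,0],[0,0,0],[0,0,0],[0,0,0],[0,0,0],[0,0,0],[0,0,0]], "turn": [0.1,0.1,0.1,0.1,0.1,0.1,0.1,0.1,0.1,0.05,0], "hand": [5,5,5,5,5,5,5,5,5,5,5]}}

```text
time: 16.02
tool_pos: [0.6502, -0.0561, 0.065]
orientation: [180.0, -0.0, 60.9]
force: [4.7, 2.2, 3.7]
grip_width: 0.106
```

```bash
python3 s.py
```

```text
16.025 [ 0.6502 -0.0561  0.065 ] [ 1.7996e+02 -3.0000e-02  6.0860e+01] [4.7 2.2 3.7] [ 0.347 -0.702 -0.071] 0.1063286656613383
```

Emit:
{"fn": "jog_arm", "kwargs": {"linear": [[0,0,0],[0,0,0],[0,0,0]], "turn": [0.06,0.06,0], "hand": [5,5,5]}}

```text
time: 16.4
tool_pos: [0.6502, -0.056, 0.0649]
orientation: [180.0, -0.0, 54.0]
force: [4.8, 1.8, 3.2]
grip_width: 0.103
```

```bash
python3 s.py
```

```text
16.4 [ 0.6502 -0.056   0.0649] [ 1.7997e+02 -3.0000e-02  5.4000e+01] [4.8 1.8 3.2] [ 0.36  -0.639 -0.007] 0.10306002602581267
```

Emit:
{"fn": "jog_arm", "kwargs": {"linear": [[0,0,0],[0,0,0],[0,0,0]], "turn": [0.06,0.06,0], "hand": [5,5,5]}}

```text
time: 16.77
tool_pos: [0.6501, -0.0562, 0.065]
orientation: [180.0, -0.0, 47.2]
force: [2.4, 0.9, 3.5]
grip_width: 0.106
```

```bash
python3 s.py
```

```text
16.775 [ 0.6501 -0.0562  0.065 ] [ 1.7997e+02 -1.0000e-02  4.7190e+01] [2.4 0.9 3.5] [ 0.08  -0.372  0.46 ] 0.1057326354379348
```

Torque rose to 0.46 N m, so this screw is at its stop too. Release and lift.

Emit:
{"fn": "jog_arm", "kwargs": {"linear": [[0,0,0],[0,0,0],[0,0,0],[0,0,0],[0,0,-1.5],[0,0,-3.5],[0,0,-3.5],[0,0,-3.5],[0,0,-3.5],[0,0,0],[0,0,0]], "turn": [-0.05,0,0,0,0,0,0,0,0,0,0], "hand": [35,35,35,35,35,35,35,35,35,35,35]}}

```text
time: 18.15
tool_pos: [0.6497, -0.0561, 0.2195]
orientation: [-180.0, 0.0, 49.9]
force: [0.7, -0.3, 0.1]
grip_width: 0.35
```

```bash
python3 - <<'E'
import s
from h import *
c=imaging.read_camera("wrist"); cv2.imwrite("pics/e_wrist.png",c["pixels"])
[print(b) for b in black(c,(290,180,350,265),.082,40)]
c=imaging.read_camera("side"); cv2.imwrite("pics/e_side.png",c["pixels"])
[print(b) for b in black(c,(245,105,392,205))]
E
```

```text
18.15 [ 0.6497 -0.0561  0.2195] [-1.7999e+02  1.0000e-02  4.9950e+01] [ 0.7 -0.3  0.1] [-0.089  0.12  -0.055] 0.3496170309168436
(array([318., 224.]), np.int32(512), array([ 0.6501, -0.057 ]), np.float64(51.6), np.float64(0.0492))
(array([359., 122.]), np.int32(393), array([ 0.5472, -0.2002]), np.float64(140.1), np.float64(0.0581))
(array([266., 129.]), np.int32(406), array([ 0.6806, -0.159 ]), np.float64(157.1), np.float64(0.0548))
(array([371., 173.]), np.int32(246), array([ 0.5154, -0.0943]), np.float64(78.9), np.float64(0.0587))
(array([271., 181.]), np.int32(420), array([ 0.6486, -0.0536]), np.float64(56.9), np.float64(0.0534))
```

View pics/e_wrist.png

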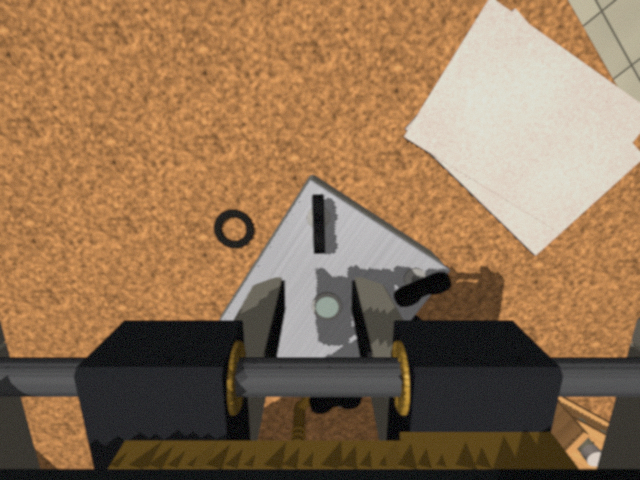

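View pics/e_side.png

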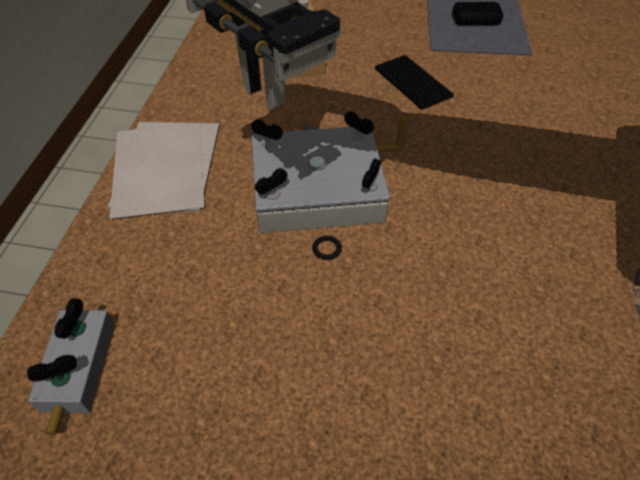

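The wrist and side views show both diagonal wings turned: cross at side (271,181), port at side (359,122). The side screws at (266,129) and (371,173) have not moved. The gripper is clear, 12 cm above the wings.

```bash
python3 -c "
from rig import sign_off
print(sign_off())"
```

```text
the job is handed in; nothing more can be done
None
```

I tightened the wing screw beside the brass stub to its stop first, then the one diagonally opposite. I then let go, lifted clear and handed the job in at about 18 s.

| Screw | Wing turn measured (clockwise) | Torque on the wrist (vertical axis) at the end |
|---|---|---|
| Beside the stub | about 73° (1.27 rad) | rose from about −0.07 to 0.51 N m |
| Diagonally opposite | about 64° (1.11 rad), plus its unknown starting angle of 0 to 0.3 rad | rose from about 0 to 0.46 N m |

- **At the stop:** the image angles can't prove 1.1 rad for the second screw, because its starting angle isn't known. The torque jump is my main evidence that both screws reached the hard stop.
- **Other two screws:** in the side view their wing angles changed by only about 0.5° and 2°, which is within the measuring noise.
- **End state:** the gripper was about 12 cm above the wings, and the wrist force read about zero.
- **Disagreements:** the cameras differed by up to about 4 mm on the screw positions. Averages of the views were close enough for both grasps, and no measured force was above about 9 N. A last look at the stub-side wing gave a broken-up image, so its angle comes from joining two pieces of the wing outline.

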